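Set up a dental cast on the measuring jig

TASK

Set up the full-arch dental cast for measuring: first place the flanged model stand centred on the jig's round rubber pad, then set the cast gently, without dropping it, in the middle of the stand with its front teeth facing the jig's bar. Finally slide the pointer block along the bar until the middle of the block is exactly in line with the upright stop tag beside the bar, and let go of it there. Leave the other things on the table where they are.

Things in the scene. Friction and masses are not known exactly. Their poses are not given: they have to be found in the camera images.
- pad (a point): centre of the top face of the jig's round black rubber pad, 96 mm across, top 12 mm above the table. The jig is a fixed T-shaped steel plate 8 mm thick. x axis: from the pad towards the jig's bar; y: along the bar; z: up
- bar_mid (a point): middle of the jig's round bar (12 mm thick, along the pad's y), 150 mm from the pad's centre in the pad's x, axis 110 mm above the table. It runs between two fixed posts, 30 x 22 mm, at 160 mm either side of this point, tops 128 mm above the table. Axes as the pad's
- stand_mid (a point): the model stand: a loose aluminium piece shaped like a top hat: round flange 90 mm across and 8 mm thick below, round drum 60 mm across on it, flat top, 34 mm high in all, about 0.25 kg. The point is on its axis, half-way up (17 mm above its underside); z is up
- cast_mid (a point): full-arch dental cast, about 0.12 kg: loose D-shaped blue stone base 56 mm long (x), 56 wide (y), 20 high, with a horseshoe of ivory teeth on top, 30 mm high in all. Its +y and -y sides are flat, parallel, 56 mm apart. Site: above the middle of the footprint, 15 mm above the underside; x points to the rounded end (front teeth), the other end is flat; z up
- cast_front (a point): the front teeth of the cast: 25 mm ahead of its centre along its x axis, 25 mm above its underside
- slider_mid (a point): centre of the pointer block that slides on the bar: aluminium, 34 mm across the bar (x), 30 along it (y), 44 high, centre 8 mm above the bar's axis. A thin wire pointer reaches from it down towards the pad; a narrow index strip hangs mid-face on the other side. Slides along the bar only, against about 2.5 N of friction, and stays where left. Axes as the pad's
- carriage (a joint): position of the pointer block along the bar in m, 0 to 0.22, growing towards the jig's +y; at 0 the block's centre lies 110 mm to the -y side of the bar's middle
- mark (a point): tip of the dark steel stop tag: a thin upright tongue 8 mm wide (along the bar), fixed on the jig's ruled scale 43 mm beyond the bar as seen from the pad, tip 78 mm above the table. Axes as the pad's. The middle of the pointer block belongs in line with it along y
- half_cast: blue stone block 50 x 26 mm with a straight row of four ivory teeth, 29 mm high (a bystander; leave alone). Origin: centre of its underside
- flat_disc: plain aluminium disc 60 mm across, 14 mm high, without a flange (a bystander; leave alone). Origin: centre of its underside
- die: small blue block 24 x 24 mm with a single tooth, 28 mm high (a bystander; leave alone). Origin: centre of its underside
- jar: small jar 48 mm across, 50 mm high (a bystander; leave alone). Origin: centre of its underside
- tape: roll of masking tape lying flat, 100 mm across, 24 mm high (a bystander; leave alone). Origin: centre of its underside
- spatula: lab spatula lying flat, 190 mm long (a bystander; leave alone). Origin: centre of its underside
Things that resemble listed ones, but are neither listed nor needed, are in the scene too. Leave any red look-alike of the part that bears cast_mid alone. What is shaped like the part that bears stand_mid but turquoise is not meant.

How it is judged:
On the way, in this order (a step that is already met when the one before it is completed fails the run):
1. the stand is upright on the pad, centred, released, with the cast not yet on it (horizontal distance between stand_mid and pad below 0.009 m and z of stand_mid in the frame of pad between 0.013 and 0.02 m and angle between stand_mid's own z axis and vertical below 0.06 rad and contact force between the fingers and stand below 0.05 N and linear speed of stand below 0.02 m/s and horizontal distance between cast_mid and stand_mid above 0.08 m), for 0.2 s.
2. the cast stands on the stand, centred, front teeth facing the bar, released (horizontal distance between stand_mid and pad below 0.009 m and z of stand_mid in the frame of pad between 0.013 and 0.02 m and angle between each of stand_mid, cast_mid's own z axis and vertical below 0.06 rad and horizontal distance between cast_mid and stand_mid below 0.008 m and z of cast_mid in the frame of pad between 0.045 and 0.053 m and angle between the x axis of cast_mid and the x axis of pad, either way round below 0.26 rad and x of cast_front in the frame of pad above 0.008 m and contact force between the fingers and cast below 0.05 N and linear speed of cast below 0.02 m/s), for 0.2 s.
3. the pointer block is at the stop tag and released, the set still in place (horizontal distance between stand_mid and pad below 0.009 m and z of stand_mid in the frame of pad between 0.013 and 0.02 m and angle between each of stand_mid, cast_mid's own z axis and vertical below 0.06 rad and horizontal distance between cast_mid and stand_mid below 0.008 m and z of cast_mid in the frame of pad between 0.045 and 0.053 m and angle between the x axis of cast_mid and the x axis of pad, either way round below 0.26 rad and x of cast_front in the frame of pad above 0.008 m and y of slider_mid in the frame of mark between -0.005 and 0.005 m and contact force between the fingers and anything else below 0.05 N and velocity of joint carriage between -0.01 and 0.01 m/s), for 0.2 s.
At the end, for the whole second after the job is handed in: The stand is upright on the pad within 9 mm of its centre; the cast stands upright on the stand within 8 mm of its centre, its front within 15 degrees of facing the bar; the middle of the pointer block is within 5 mm of the stop tag along the bar; all at rest (horizontal distance between stand_mid and pad below 0.009 m and z of stand_mid in the frame of pad between 0.013 and 0.02 m and angle between each of stand_mid, cast_mid's own z axis and vertical below 0.06 rad and horizontal distance between cast_mid and stand_mid below 0.008 m and z of cast_mid in the frame of pad between 0.045 and 0.053 m and angle between the x axis of cast_mid and the x axis of pad, either way round below 0.26 rad and x of cast_front in the frame of pad above 0.008 m and y of slider_mid in the frame of mark between -0.005 and 0.005 m and linear speed of each of stand, cast below 0.02 m/s and velocity of joint carriage between -0.01 and 0.01 m/s); the robot touches nothing.
It fails at once if the cast or the stand is dropped (falls freely faster than 0.5 m/s) ((contact force between the fingers and cast below 0.05 N and linear speed of cast above 0.5 m/s) or (contact force between the fingers and stand below 0.05 N and linear speed of stand above 0.5 m/s)).
It fails at once if a bystander is moved by more than 30 mm (distance of any of half_cast, flat_disc, die, jar, tape, spatula from where it was at the start of the episode above 0.03 m).
It also fails if it takes over 72 s, if anything falls off the work surface, if the arm or the gripper's body presses on something with over 40 N, if the wrist force passes 120 N, or if a joint passes its speed limit or range.

ROBOT

A 7-joint arm with a two-finger parallel gripper is mounted at the origin on the work surface. World frame = base frame: x ahead of the robot, y to its left, z up, the work surface at z = 0. Lengths are in m, angles in rad, forces in N, time in s.
With the tool pointing down it reaches from about 0.4 to 0.85 m from the base axis. Payload 4.5 kg.
Tool frame: the origin (TCP) lies between the finger pads; the fingertips stand 11 mm ahead of it and the grasp point (between the pads) lies 8 mm behind it (r.tip_reach is the distance from the TCP to the fingertips, in m); x points along the fingers, y is the direction in which the jaws open and shut, and the axes are right-handed (so a half turn about x gives the same grasp; the last joint's range is limited). The gripper opens to 88 mm and grips with 3 to 60 N. Pads are 18 mm wide; open, the fingers measure 123 mm over their backs; the gripper's body (75 mm by 187 mm) begins 45 mm behind the grasp point.
Start: joints at [1.15, 0.689, -0.195, 1.565, 0.157, 0.902, -0.215], TCP at [0.275, -0.561, 0.25] pointing down, gripper open.
Joint ranges: [-3.01, 3.01], [-0.46, 2.08], [-1.47, 1.51], [0.13, 2.56], [-1, 4.14], [0.04, 2.09], [-2.66, 2.66]. Speed limits (rad/s): [2.57, 2.57, 3.14, 3.14, 3.14, 3.14, 3.14].

INTERFACE

Orientations are given as a unit quaternion [x, y, z, w].
In Python, from plant import r gives the robot as it stands.
- The arm moves only by the tool drive_tool, never from a script. Its argument "deltas" is a list of rows, each a list of 3 entries, a list of its own where there are three numbers: the turn, a rotation vector about the tool's x, y, z in degrees, then the shift along the tool's x, y, z in cm, then the finger opening in cm, from 0 to 8.81. A call has 1 to 12 rows; each row shifts and turns the commanded pose from where the row before left it, along the tool's axes as they then stand; what a row does not reach is not made up. A row lasts 1/12 s, in which the tool goes at most 41.7 mm and 7.16 degrees, less where a joint would pass 70% of its speed; a pose out of reach is approached as far as the arm can. A call is refused whole if a number of a shift passes 4.17 or a number of a turn 7.16, either way. A call with a gripper value outside its range is refused whole. The fingers move at their own pace and stop on an object; "force" is the grip in N (left out, the last holds). Time passes only in rows, so rows that do not move let the fingers close. It gives the time, the measured TCP pose, the force and the opening at its end, in the units of the state.
- r.get_state(): the state, without advancing time (a new reading comes with each control period).
- r.snapshot(name): name is "scene" or "top" or "wrist"; returns a dict with "color" (480x640x3 uint8, red, green, blue), "fov_y" (degrees; the focal length in pixels is half the picture's height over the tangent of half this angle, whatever the lens; pixels are square), "cx", "cy" (the principal point, pixels), "extrinsics" (4x4, takes a point from world to camera coordinates); the wrist camera has in their place "tool_from_camera" (4x4, takes a point from camera to tool coordinates, whose origin is the TCP and whose axes are the tool frame's). Camera axes: x right, y up, looking along -z (the intrinsics and any distortion apply to the point x, -y, -z); pixel columns grow to the right and rows downward; lengths in m; the calibration is good to about 2 mm. A picture is of the moment at which its call begins: read the wrist's pose just before it. There is no depth.
- r.finish_job(): hands the job in, once; it reports no verdict.
The state is a dict: "clock": time; "q": joint angles; "qd": joint speeds; "joint_torque": joint torques, N m; "tool_pos": TCP position; "eef_rot": TCP orientation; "contact_force": force on the tool from outside, world axes, zero at the start; "moment": the same for the moment, N m; "opening": opening from 0.0 (shut) to 1.0 (fully open).
Only numpy, scipy, OpenCV 4.12 (cv2) and the standard library are available. Lean on these libraries where they do the work, as an engineer would, in place of code of your own. Each camera call takes 0.05 s, during which the arm holds its last target. There are 200 camera calls.

## Working session

There is one attempt and no reset: what is moved stays moved. The work goes in short steps, Python scripts to look and compute and a tool call to move; the robot and the scene stay as the last step left them, time stands still between calls to the robot, and variables do not carry over. Pictures are saved under pics/ and viewed, about 8 in all and at most 12, crops included, and the job is handed in when it is done.

Besides the shell and the picture viewer there is one more tool, called after "Call:" by a JSON object that holds its "fn" and its "kwargs", one argument or row to a line. drive_tool: Moves the arm, as the interface text tells. Its arguments: {"type":"object","properties":{"deltas":{"type":"array","items":{"type":"array"}},"force":{"type":"number"}},"required":["deltas"]}

```bash
mkdir -p pics; ls
cat > h.py <<'E'
import numpy as np,cv2
from plant import r
from scipy.spatial.transform import Rotation as R
def snap(n):
    s=r.get_state(); d=r.snapshot(n); d['s']=s
    if n=='wrist':
        T=np.eye(4);T[:3,:3]=R.from_quat(s['eef_rot']).as_matrix();T[:3,3]=s['tool_pos']
        d['wc']=T@np.array(d['tool_from_camera'])
    else: d['wc']=np.linalg.inv(np.array(d['extrinsics']))
    d['f']=240/np.tan(np.radians(d['fov_y'])/2)
    return d
def ray(d,u,v,z):
    c=np.array([(u-d['cx'])/d['f'],-(v-d['cy'])/d['f'],-1.0])
    w=d['wc'][:3,:3]@c;o=d['wc'][:3,3]
    return o+w*(z-o[2])/w[2]
def proj(d,p):
    c=np.linalg.inv(d['wc'])@np.append(p,1)
    return d['cx']+d['f']*c[0]/-c[2], d['cy']-d['f']*c[1]/-c[2]
def save(d,n): cv2.imwrite('pics/'+n,d['color'][:,:,::-1])
E
python3 - <<'E'
from h import *
for n in('top','scene'):
    d=snap(n);save(d,n+'0.png');print(n,d['f'],d['cx'],d['cy'],d['wc'].round(3).tolist(),[k for k in d])
s=r.get_state();print(s['tool_pos'],s['eef_rot'],s['clock'],r.tip_reach)
E
```

```text
pics
top 534.7902460215206 328.4150506986286 246.7701977910806 [[-0.021, 0.998, -0.06, 0.456], [-1.0, -0.021, 0.001, -0.001], [-0.0, 0.06, 0.998, 1.423], [0.0, 0.0, 0.0, 1.0]] ['color', 'fov_y', 'cx', 'cy', 'extrinsics', 's', 'wc', 'f']
scene 608.5109437697154 322.3879100117977 241.54374244051846 [[-0.731, -0.57, 0.374, 1.064], [0.682, -0.604, 0.413, 0.575], [-0.009, 0.557, 0.83, 1.278], [0.0, 0.0, 0.0, 1.0]] ['color', 'fov_y', 'cx', 'cy', 'extrinsics', 's', 'wc', 'f']
[ 0.27428389 -0.56098187  0.24898848] [-0.68871835 -0.16002518  0.68906475 -0.15889855] 0.1 0.011
```

View pics/top0.png

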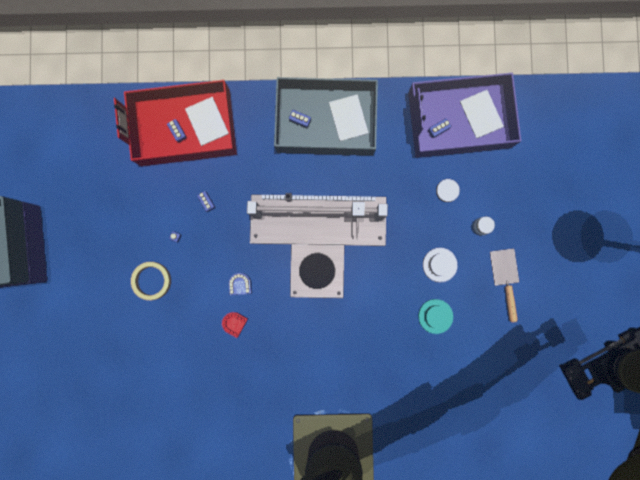

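View pics/scene0.png

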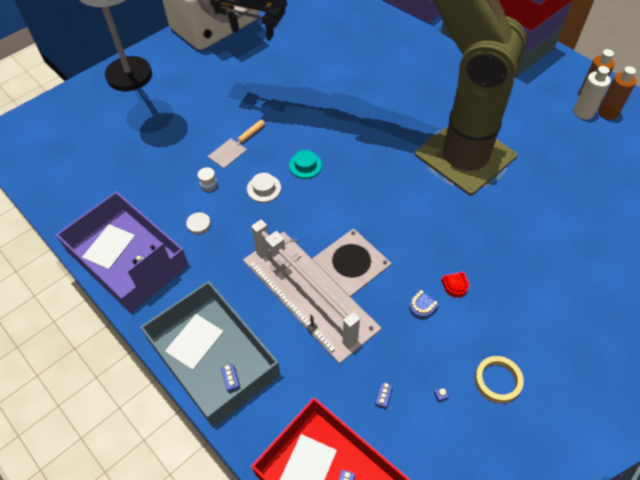

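The top view shows the pad at (317,270), the stand at (440,265), the cast at (239,284) with its rounded front up, the slider at (358,209) and the tag at about (289,197). The scene view agrees. Next I'll measure these with masks.

Run:
```python
from h import *
d=snap('top');im=d['color'].astype(int);hsv=cv2.cvtColor(d['color'],cv2.COLOR_RGB2HSV)
def blob(m,box):
    x0,y0,x1,y1=box;k=np.zeros(m.shape,np.uint8);k[y0:y1,x0:x1]=m[y0:y1,x0:x1]
    c=max(cv2.findContours(k,0,1)[0],key=cv2.contourArea);return c
V=hsv[...,2];S=hsv[...,1]
c=blob(V<60,(295,248,340,295));(e)=cv2.fitEllipse(c);p=ray(d,*e[0],.012);print('pad',e,p.round(4),'diam',e[1][0]/d['f']*1.41)
c=blob((S<60)&(V>120),(418,242,465,290));e=cv2.fitEllipse(c);print('stand',e,ray(d,*e[0],.006).round(4),e[1][0]/d['f']*1.41)
bg=np.median(im[300:330,340:400].reshape(-1,3),0);print('bg',bg,im[288,239],im[284,239])
m=(np.abs(im-bg).sum(2)>60)
c=blob(m,(224,268,256,300));e=cv2.minAreaRect(c);print('cast',e,ray(d,*e[0],.015).round(4),cv2.boundingRect(c))
# plate corners
m=(S<60)&(V>110)
c=blob(m,(286,225,350,303));print('plate',cv2.minAreaRect(c))
c=blob(m,(240,190,395,305));print(cv2.approxPolyDP(c,4,True)[:,0].tolist())
cv2.imwrite('pics/c.png',cv2.resize(np.hstack([d['color'][185:305,215:395]]),None,fx=4.4,fy=4.4,interpolation=2)[:,:,::-1])
```

```text
pad ((312.2198791503906, 285.1462097167969), (1.5252478122711182, 5.994618892669678), 127.68878173828125) [0.4401 0.0423 0.012 ] diam 0.00402138863096567
stand ((439.5735168457031, 264.51556396484375), (33.24748229980469, 33.520328521728516), 117.21062469482422) [ 0.4873 -0.2958  0.006 ] 0.08765857341541368
bg [ 59.  94. 154.] [148 166 217] [146 163 213]
cast ((239.5, 283.5), (21.0, 21.0), 90.0) [0.4485 0.2331 0.015 ] (229, 273, 22, 22)
plate ((317.5, 261.0), (72.0, 63.0), 90.0)
[[248, 213], [351, 210], [352, 215], [377, 211], [385, 216], [381, 221], [364, 217], [355, 222], [342, 216], [252, 218], [251, 243], [291, 244], [291, 296], [342, 297], [343, 246], [385, 244], [385, 197], [291, 195], [288, 202], [285, 195], [251, 195]]
```

View pics/c.png

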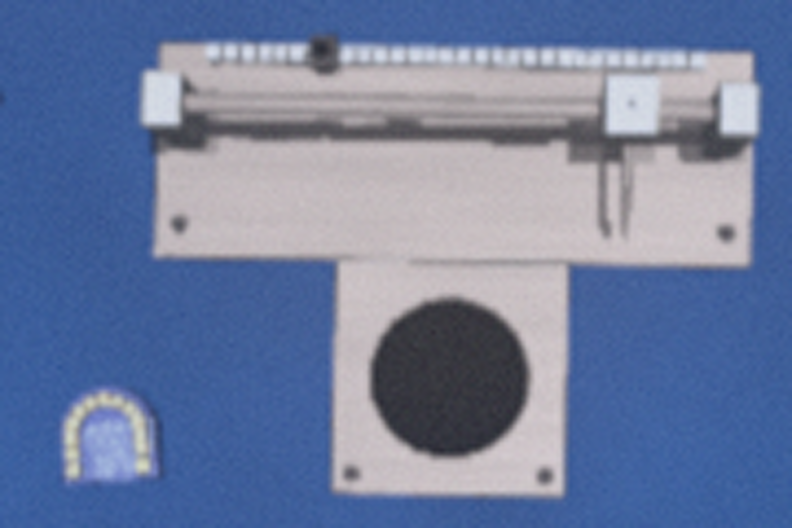

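The crop shows the pad at crop (450,377), which is px (317.3,270.7). The jig is nearly aligned with world x. The tag is at crop (323,45), and the slider is close to the -y post.

Run:
```python
from h import *
d=snap('top');hsv=cv2.cvtColor(d['color'],cv2.COLOR_RGB2HSV);V=hsv[...,2]
k=np.zeros(V.shape,np.uint8);k[250:292,297:338]=V[250:292,297:338]<90
c=max(cv2.findContours(k,0,1)[0],key=cv2.contourArea);e=cv2.fitEllipse(c);print('pad',e,ray(d,*e[0],.012).round(4))
q=lambda x,y:(215+x/4.4,185+y/4.4)
g=lambda n,x,y,z:print(n,ray(d,*q(x,y),z).round(4))
g('plate TL',160,43,.008);g('TR',752,53,.008);g('BL',333,491,.008);g('BR',564,496,.008)
g('padcrop',450,377,.012);g('tag',323,42,.078);g('slider',631,104,.14);g('postL',162,99,.128);g('postR',739,109,.128)
g('cast front',110,388,.018);g('cBL',66,481,.018);g('cBR',158,478,.018)
s=r.get_state();print(R.from_quat(s['eef_rot']).as_matrix().round(3),s['tool_pos'])
w=snap('wrist');print('wristcam',np.array(w['tool_from_camera']).round(3).tolist(),w['f'])
```

```text
pad ((316.7073974609375, 270.4862976074219), (33.63024139404297, 33.8980827331543), 65.92322540283203) [0.4783 0.0298 0.012 ]
plate TL [0.6838 0.1999 0.008 ]
TR [ 0.67   -0.1585  0.008 ]
BL [0.4111 0.0998 0.008 ]
BR [ 0.4052 -0.0385  0.008 ]
padcrop [0.4778 0.0283 0.012 ]
tag [0.6711 0.0961 0.078 ]
slider [ 0.6233 -0.0766  0.14  ]
postL [0.6332 0.1822 0.128 ]
postR [ 0.6208 -0.137   0.128 ]
cast front [0.4755 0.231  0.018 ]
cBL [0.4208 0.2578 0.018 ]
cBR [0.4214 0.2031 0.018 ]
[[-0.001  0.439 -0.898]
 [ 0.001 -0.898 -0.439]
 [-1.    -0.001  0.   ]] [ 0.27438837 -0.56115391  0.24922602]
wristcam [[-0.0, 0.296, -0.955, -0.136], [1.0, -0.0, -0.001, 0.0], [-0.0, -0.955, -0.296, -0.076], [0.0, 0.0, 0.0, 1.0]] 431.75249894412497
```

Call:
{"fn": "drive_tool", "kwargs": {
  "deltas": [
    [[7.05,0,0],[0,0,0],8.8],
    [[7.05,0,0],[0,0,0],8.8],
    [[7.05,0,0],[0,0,0],8.8],
    [[7.05,0,0],[0,0,0],8.8],
    [[0,0,0],[0.5,-3.3,-2.4],8.8],
    [[0,0,0],[0.5,-3.3,-2.4],8.8],
    [[0,0,0],[0.5,-3.3,-2.4],8.8],
    [[0,0,0],[0.5,-3.3,-2.4],8.8],
    [[0,0,0],[0.5,-3.3,-2.4],8.8],
    [[0,0,0],[0.5,-3.3,-2.4],8.8],
    [[0,0,0],[0.5,-3.3,-2.4],8.8],
    [[0,0,0],[0.5,-3.3,-2.4],8.8]
  ]
}}

```text
clock: 1.25
tool_pos: [0.4773, -0.3031, 0.2096]
eef_rot: [0.707, -0.013, -0.707, -0.013]
contact_force: [0.4, -0.4, -0.7]
opening: 0.995
```

Call:
{"fn": "drive_tool", "kwargs": {
  "deltas": [
    [[0,0,0],[0,-0.9,-0.5],8.8],
    [[0,0,0],[0,0,0],8.8]
  ]
}}

```text
clock: 1.42
tool_pos: [0.4846, -0.2911, 0.2093]
eef_rot: [0.707, -0.009, -0.707, -0.011]
contact_force: [-0.3, -0.2, -0.0]
opening: 0.999
```

Run:
```python
from h import *
s=r.get_state();print(R.from_quat(s['eef_rot']).as_matrix().round(3),s['tool_pos'],s['clock'],s['contact_force'],s['moment'])
d=snap('wrist');save(d,'w1.png');print(proj(d,[.4873,-.2958,.034]))
```

```text
[[ 0.001 -0.029 -1.   ]
 [ 0.003 -1.     0.029]
 [-1.    -0.003 -0.001]] [ 0.48460794 -0.29109832  0.20932507] 1.4167 [-0.33014324 -0.15280814 -0.04813075] [-0.04877747  0.03104207 -0.03729024]
(np.float64(326.65352049974825), np.float64(206.84888329588372))
```

View pics/w1.png

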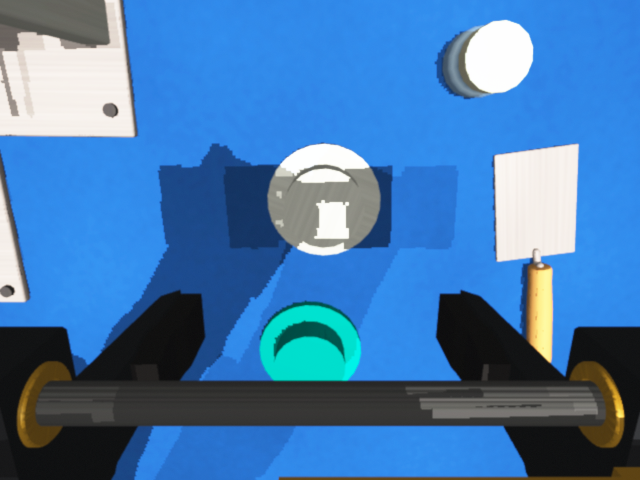

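The wrist view shows the stand's flange as an ellipse, columns 268–381 and rows 144–255, with the drum centre at about (324,208). It is free of neighbours.

Run:
```python
from h import *
d=snap('wrist');m=(cv2.cvtColor(d['color'],cv2.COLOR_RGB2HSV)[...,1]<70).astype(np.uint8)
k=np.zeros_like(m);k[135:265,255:395]=m[135:265,255:395]
c=max(cv2.findContours(k,0,1)[0],key=cv2.contourArea);h=cv2.convexHull(c)
P=np.array([ray(d,*p[0],.008)[:2] for p in h]).astype(np.float32)
(ctr,rad)=cv2.minEnclosingCircle(P);print('c',ctr,rad,cv2.fitEllipse(P))
s=d['s'];M=R.from_quat(s['eef_rot']).as_matrix();print('tool delta cm to TCP z .0225',(M.T@(np.array([*ctr,.0225])-s['tool_pos'])*100).round(2))
```

```text
c (0.48601576685905457, -0.2935849130153656) 0.045517198741436005 ((0.485983282327652, -0.2935163974761963), (0.08984106034040451, 0.09062549471855164), 95.18402862548828)
tool delta cm to TCP z .0225 [18.71 -0.09 -0.35]
```

Call:
{"fn": "drive_tool", "kwargs": {
  "deltas": [
    [[0,0,0],[3,-0.1,-0.35],8.8],
    [[0,0,0],[3.5,0,0],8.8],
    [[0,0,0],[3.5,0,0],8.8],
    [[0,0,0],[3.5,0,0],8.8],
    [[0,0,0],[2.5,0,0],8.8],
    [[0,0,0],[1.5,0,0],8.8],
    [[0,0,0],[0.8,0,0],8.8],
    [[0,0,0],[0.4,0,0],8.8],
    [[0,0,0],[0,0,0],8.8],
    [[0,0,0],[0,0,0],8.8]
  ]
}}

```text
clock: 2.35
tool_pos: [0.4853, -0.2964, 0.0237]
eef_rot: [0.707, -0.014, -0.707, -0.013]
contact_force: [0.1, -0.5, -0.0]
opening: 0.996
```

Call:
{"fn": "drive_tool", "kwargs": {
  "deltas": [
    [[0,0,0],[0,0,0],5],
    [[0,0,0],[0,0,0],5],
    [[0,0,0],[0,0,0],5],
    [[0,0,0],[0,0,0],5],
    [[0,0,0],[0,0,0],5],
    [[0,0,0],[0,0,0],5],
    [[0,0,0],[0,0,0],5]
  ],
  "force": 25
}}

```text
clock: 2.93
tool_pos: [0.4855, -0.2945, 0.0232]
eef_rot: [0.707, -0.013, -0.707, -0.013]
contact_force: [-0.7, 1.6, 5.6]
opening: 0.673
```

Call:
{"fn": "drive_tool", "kwargs": {
  "deltas": [
    [[0,0,0],[-0.5,0,0],5],
    [[0,0,0],[-1.5,0,0],5],
    [[0,0,0],[-2,0,0],5],
    [[0,0,0],[-2,0,0],5],
    [[0,0,0],[-2,-1,0],5],
    [[0,0,0],[0,-2,0.3],5],
    [[0,0,0],[0,-3,0.3],5],
    [[0,0,0],[0,-3,0.3],5],
    [[0,0,0],[0,-3,0.3],5],
    [[0,0,0],[0,-3,0.3],5],
    [[0,0,0],[0,-3,0.3],5],
    [[0,0,0],[0,-3,0.2],5]
  ]
}}

```text
clock: 3.93
tool_pos: [0.4724, -0.0836, 0.1026]
eef_rot: [-0.707, 0.014, 0.707, 0.013]
contact_force: [0.6, -0.2, -2.9]
opening: 0.677
```

Call:
{"fn": "drive_tool", "kwargs": {
  "deltas": [
    [[0,0,0],[0,-3,0],5],
    [[0,0,0],[0,-3,0],5],
    [[0,0,0],[0,-2.5,0],5],
    [[0,0,0],[0,-1.5,0],5],
    [[0,0,0],[0,-1,0],5],
    [[0,0,0],[0,-0.3,0],5],
    [[0,0,0],[0,0,0],5],
    [[0,0,0],[0,0,0],5],
    [[0,0,0],[0,0,0],5]
  ]
}}

```text
clock: 4.68
tool_pos: [0.4772, 0.0265, 0.1028]
eef_rot: [-0.707, 0.015, 0.707, 0.014]
contact_force: [-0.0, 0.8, -3.6]
opening: 0.677
```

Run:
```python
from h import *
d=snap('wrist');save(d,'w2.png');s=d['s'];M=R.from_quat(s['eef_rot']).as_matrix();print(s['tool_pos'],s['opening'],M.round(3).tolist(),proj(d,[.478,.029,.012]))
print('delta',(M.T@(np.array([.478,.029,.0365])-s['tool_pos'])*100).round(2))
```

```text
[0.47721293 0.02651704 0.10275169] 0.6767917892369347 [[-0.0, -0.04, -0.999], [-0.001, -0.999, 0.04], [-1.0, 0.001, -0.0]] (np.float64(314.89917504380105), np.float64(245.62484548820638))
delta [ 6.62 -0.26 -0.07]
```

View pics/w2.png

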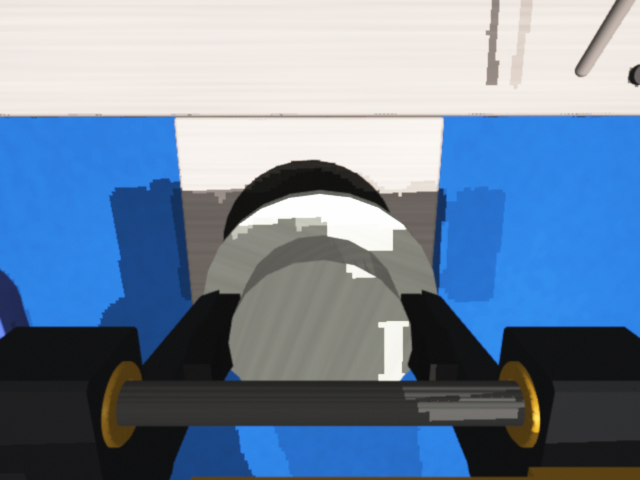

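The view shows the stand held level, with the pad's far rim visible behind it (top at about (307,160)). I'll fit that rim arc with the known 48 mm radius.

Run:
```python
from h import *
from scipy.optimize import least_squares
d=snap('wrist');V=d['color'].max(2);P=[]
for u in range(245,380,4):
    col=V[130:200,u].astype(int); i=np.argmax(col<55)
    if col[i]<55: P.append(ray(d,u,130+i,.012)[:2])
P=np.array(P)
f=least_squares(lambda c:np.hypot(*(P-c).T)-.048,[.478,.029],loss='soft_l1',f_scale=.001)
print(len(P),f.x,np.abs(f.fun).max(),f.fun.std())
s=d['s'];M=R.from_quat(s['eef_rot']).as_matrix()
print('TCP',s['tool_pos'],'delta',(M.T@(np.array([*f.x,.0365])-s['tool_pos'])*100).round(2))
```

```text
34 [0.47629391 0.03190712] 0.0005719570833730009 0.00026870188289697936
TCP [0.47721813 0.02664607 0.10273179] delta [ 6.62 -0.53  0.11]
```

Call:
{"fn": "drive_tool", "kwargs": {
  "deltas": [
    [[0,0,0],[1,-0.45,0.03],5],
    [[0,0,0],[1.5,0,0],5],
    [[0,0,0],[1.5,0,0],5],
    [[0,0,0],[1,0,0],5],
    [[0,0,0],[0.7,0,0],5],
    [[0,0,0],[0.4,0,0],5],
    [[0,0,0],[0.25,0,0],5],
    [[0,0,0],[0.15,0,0],5],
    [[0,0,0],[0.1,0,0],5],
    [[0,0,0],[0,0,0],5],
    [[0,0,0],[0,0,0],5],
    [[0,0,0],[0,0,0],5]
  ]
}}

```text
clock: 5.78
tool_pos: [0.4774, 0.0329, 0.0371]
eef_rot: [0.707, -0.013, -0.707, -0.013]
contact_force: [-0.3, -0.5, -4.0]
opening: 0.677
```

Call:
{"fn": "drive_tool", "kwargs": {
  "deltas": [
    [[0,0,0],[0.1,0.15,0],5],
    [[0,0,0],[0.05,0,0],5],
    [[0,0,0],[0.05,0,0],5],
    [[0,0,0],[0,0,0],5],
    [[0,0,0],[0,0,0],5],
    [[0,0,0],[0,0,0],5]
  ]
}}

```text
clock: 6.28
tool_pos: [0.4772, 0.031, 0.0352]
eef_rot: [0.707, -0.013, -0.707, -0.013]
contact_force: [-1.2, -1.2, 6.4]
opening: 0.674
```

Force is now +6 N, so the stand is in contact. I'll release it and rise.

Call:
{"fn": "drive_tool", "kwargs": {
  "deltas": [
    [[0,0,0],[0,0,0],6.5],
    [[0,0,0],[0,0,0],7.5],
    [[0,0,0],[0,0,0],8.8],
    [[0,0,0],[0,0,0],8.8],
    [[0,0,0],[0,0,0],8.8],
    [[0,0,0],[-1,0,0],8.8],
    [[0,0,0],[-2,0,0],8.8],
    [[0,0,0],[-3,0,0],8.8],
    [[0,0,0],[-3.5,0,0],8.8],
    [[0,0,0],[-3.5,0,0],8.8],
    [[0,0,0],[0,0,0],8.8],
    [[0,0,0],[0,0,0],8.8]
  ]
}}

```text
clock: 7.28
tool_pos: [0.4782, 0.0315, 0.167]
eef_rot: [0.709, -0.013, -0.705, -0.013]
contact_force: [0.3, 0.3, -0.6]
opening: 0.997
```

Run:
```python
from h import *
d=snap('wrist');save(d,'w3.png');s=d['s'];print(s['tool_pos'],proj(d,[.477,.031,.046]))
```

```text
[0.47816829 0.03150114 0.16703575] (np.float64(320.6901659641655), np.float64(233.87362153554676))
```

View pics/w3.png

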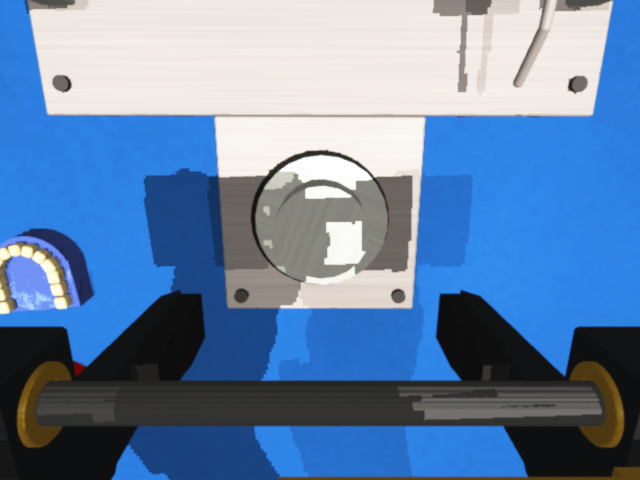

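The stand sits on the pad with the black rim visible all round the top, left and right sides. Flange columns are 257–387 and rows 155–285; the pad's top is at row 151 and its columns are 251–389. I'll put numbers on this and plan the cast.

Run:
```python
from h import *
d=snap('wrist');s=d['s']
for z,pts in((.020,[(257,215),(387,215),(321,155),(321,285)]),(.012,[(251,220),(389,220),(320,151)])):
    print([ray(d,*p,z)[:2].round(4) for p in pts])
print(s['tool_pos'],s['eef_rot'])
M=R.from_quat(s['eef_rot']).as_matrix();print(M.round(3),(M.T@(np.array([.447,.232,.167])-s['tool_pos'])*100).round(2))
```

```text
[array([0.483 , 0.0735]), array([ 0.4798, -0.0138]), array([0.5213, 0.0291]), array([0.4304, 0.0324])]
[array([0.4776, 0.0793]), array([ 0.4741, -0.0164]), array([0.5231, 0.0297])]
[0.4771891  0.03152292 0.16569499] [ 0.70757919 -0.01302815 -0.706389   -0.01328676]
[[ 0.002 -0.037 -0.999]
 [ 0.    -0.999  0.037]
 [-1.    -0.    -0.002]] [ -0.13 -19.92   3.76]
```

The stand is within about 2 mm of the pad centre. Next, the cast.

Call:
{"fn": "drive_tool", "kwargs": {
  "deltas": [
    [[0,0,0],[0,-2.5,0.4],8.8],
    [[0,0,0],[0,-3.5,0.7],8.8],
    [[0,0,0],[0,-3.5,0.7],8.8],
    [[0,0,0],[0,-3.5,0.7],8.8],
    [[0,0,0],[0,-3.5,0.7],8.8],
    [[0,0,0],[0,-2.5,0.56],8.8],
    [[0,0,0],[0,-0.9,0],8.8],
    [[0,0,0],[0,0,0],8.8],
    [[0,0,0],[0,0,0],8.8],
    [[0,0,0],[0,0,0],8.8]
  ]
}}

```text
clock: 8.22
tool_pos: [0.4472, 0.229, 0.1643]
eef_rot: [-0.707, 0.015, 0.707, 0.014]
contact_force: [-0.2, -0.2, -0.4]
opening: 0.999
```

Run:
```python
from h import *
d=snap('wrist');s=d['s'];im=d['color'];save(d,'w4.png')
print(s['tool_pos'],s['eef_rot'],proj(d,[.448,.231,.02]))
cv2.imwrite('pics/w4c.png',cv2.resize(im[120:330,200:440],None,fx=2.5,fy=2.5)[:,:,::-1])
```

```text
[0.44716093 0.22896583 0.16427597] [-0.70668491  0.01520124  0.70723513  0.01355882] (np.float64(316.0913934398374), np.float64(220.12294094842224))
```

View pics/w4c.png

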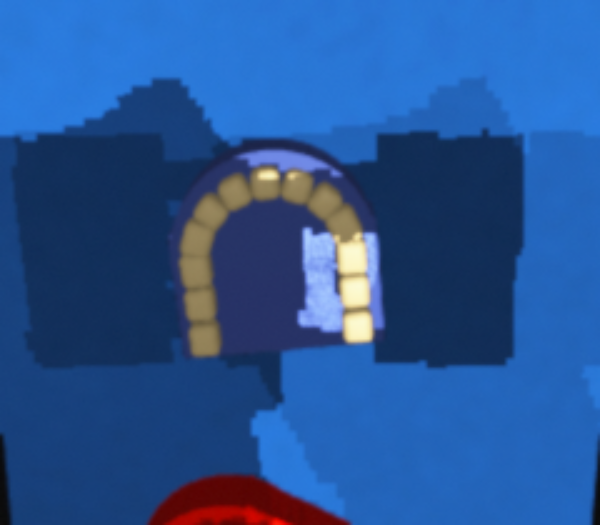

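The cast is centred below the gripper. In the crop the back corners are at (189,357) and (384,343), the front is at about (275,149), and the sides are turned by a few degrees.

Run:
```python
from h import *
d=snap('wrist');s=d['s'];M=R.from_quat(s['eef_rot']).as_matrix()
q={n:ray(d,200+x/2.5,120+y/2.5,.02)[:2] for n,x,y in(('BL',189,356),('BR',384,342),('F',275,149),('L2',176,240),('R2',379,230))}
for n in q:print(n,q[n].round(4))
b=(q['BL']+q['BR'])/2;v=q['BL']-q['BR'];print('width',np.hypot(*v),'yaw back',np.degrees(np.arctan2(-v[0],v[1])))
v=q['F']-b;print('len',np.hypot(*v),'yaw axis',np.degrees(np.arctan2(v[1],v[0])),'toolz yaw',np.degrees(np.arctan2(-M[1,2],-M[0,2])))
for a,c in(('BL','L2'),('BR','R2')):
    w=q[c]-q[a];print('side',np.degrees(np.arctan2(w[1],w[0])))
yaw=np.arctan2(v[1],v[0])
c=(q['F']+b)/2;print('centre',c,(M.T@(np.array([*c,.0135])-s['tool_pos'])*100).round(2))
```

```text
BL [0.419  0.2603]
BR [0.4209 0.2063]
F [0.4757 0.2338]
L2 [0.4523 0.2615]
R2 [0.4528 0.2071]
width 0.05408540661638783 yaw back 1.9746314588255294
len 0.05571722800247301 yaw axis 0.48452838122557257 toolz yaw -2.3568766274726176
side 1.9204129191899157
side 1.3763212734738672
centre [0.44781392 0.23354967] [15.09 -0.49 -0.04]
```

Call:
{"fn": "drive_tool", "kwargs": {
  "deltas": [
    [[0,0,0],[2,-0.48,-0.05],8.8],
    [[-3.7,0,0],[3,0,0],8.8],
    [[0,0,0],[3,0,0],8.8],
    [[0,0,0],[2.5,0,0],8.8],
    [[0,0,0],[2,0,0],8.8],
    [[0,0,0],[1.3,0,0],8.8],
    [[0,0,0],[0.7,0,0],8.8],
    [[0,0,0],[0.3,0,0],8.8],
    [[0,0,0],[0,0,0],8.8],
    [[0,0,0],[0,0,0],8.8],
    [[0,0,0],[0,0,0],8.8]
  ]
}}

```text
clock: 9.23
tool_pos: [0.4482, 0.2365, 0.0176]
eef_rot: [0.708, 0.01, -0.707, 0.009]
contact_force: [0.8, 0.9, 0.2]
opening: 1.003
```

Call:
{"fn": "drive_tool", "kwargs": {
  "deltas": [
    [[0,0,0],[0.2,0.2,0],8.8],
    [[0,0,0],[0,0,0],8.8],
    [[0,0,0],[0,0,0],8.8]
  ]
}}

```text
clock: 9.48
tool_pos: [0.4478, 0.2343, 0.015]
eef_rot: [0.707, 0.01, -0.707, 0.01]
contact_force: [0.1, -0.8, -0.1]
opening: 1.0
```

Call:
{"fn": "drive_tool", "kwargs": {
  "deltas": [
    [[0,0,0],[0,0,0],7],
    [[0,0,0],[0,0,0],6.2],
    [[0,0,0],[0,0,0],4.8],
    [[0,0,0],[0,0,0],4.8],
    [[0,0,0],[0,0,0],4.8],
    [[0,0,0],[0,0,0],4.8],
    [[0,0,0],[0,0,0],4.8],
    [[0,0,0],[0,0,0],4.8]
  ],
  "force": 20
}}

```text
clock: 10.15
tool_pos: [0.4477, 0.2345, 0.0147]
eef_rot: [0.707, 0.01, -0.707, 0.01]
contact_force: [0.5, 1.2, 0.0]
opening: 0.638
```

Call:
{"fn": "drive_tool", "kwargs": {
  "deltas": [
    [[0,0,0],[-0.5,0,0],4.8],
    [[0,0,0],[-1.5,0,0],4.8],
    [[0,0,0],[-2,0,0],4.8],
    [[0,0,0],[-2.5,0,0],4.8],
    [[3.7,0,0],[-2,0,0],4.8],
    [[0,0,0],[-0.5,1.5,-0.3],4.8],
    [[0,0,0],[0,2.5,-0.5],4.8],
    [[0,0,0],[0,3,-0.6],4.8],
    [[0,0,0],[0,3,-0.6],4.8],
    [[0,0,0],[0,3,-0.6],4.8],
    [[0,0,0],[0,3,-0.6],4.8],
    [[0,0,0],[0,2.5,-0.45],4.8]
  ]
}}

```text
clock: 11.15
tool_pos: [0.4772, 0.0455, 0.105]
eef_rot: [0.707, -0.014, -0.707, -0.013]
contact_force: [-0.3, -0.2, -0.9]
opening: 0.632
```

Call:
{"fn": "drive_tool", "kwargs": {
  "deltas": [
    [[0,0,0],[0,1.2,0],4.8],
    [[0,0,0],[0,0.6,0],4.8],
    [[0,0,0],[0,0,0],4.8],
    [[0,0,0],[0,0,0],4.8],
    [[0,0,0],[0,0,0],4.8]
  ]
}}

```text
clock: 11.57
tool_pos: [0.4765, 0.0319, 0.1047]
eef_rot: [-0.707, 0.012, 0.707, 0.013]
contact_force: [-0.4, 0.5, -0.6]
opening: 0.633
```

Run:
```python
from h import *
d=snap('wrist');save(d,'w5.png');s=d['s'];M=R.from_quat(s['eef_rot']).as_matrix();print(s['tool_pos'],s['opening'],M.round(3).tolist(),s['contact_force'])
print('delta',(M.T@(np.array([.476,.030,.0612])-s['tool_pos'])*100).round(2))
```

```text
[0.47649186 0.03187962 0.10472979] 0.632815630147381 [[-0.0, -0.035, -0.999], [0.001, -0.999, 0.035], [-1.0, -0.001, 0.0]] [-0.41371145  0.50536326 -0.60585435]
delta [4.35 0.19 0.04]
```

View pics/w5.png

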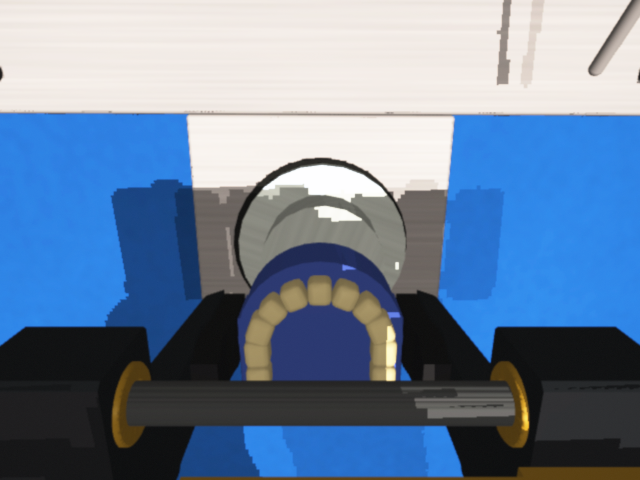

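The cast is held level over the stand, teeth towards the bar, and lines up with the drum. I'll lower it.

Call:
{"fn": "drive_tool", "kwargs": {
  "deltas": [
    [[0,0,0],[1,0.1,0],4.8],
    [[0,0,0],[1,0,0],4.8],
    [[0,0,0],[0.9,0,0],4.8],
    [[0,0,0],[0.6,0,0],4.8],
    [[0,0,0],[0.4,0,0],4.8],
    [[0,0,0],[0.2,0,0],4.8],
    [[0,0,0],[0.1,0,0],4.8],
    [[0,0,0],[0,0,0],4.8],
    [[0,0,0],[0,0,0],4.8],
    [[0,0,0],[0,0,0],4.8]
  ]
}}

```text
clock: 12.45
tool_pos: [0.4767, 0.0292, 0.063]
eef_rot: [0.707, -0.013, -0.707, -0.013]
contact_force: [-0.1, 0.5, -0.6]
opening: 0.631
```

Call:
{"fn": "drive_tool", "kwargs": {
  "deltas": [
    [[0,0,0],[0.1,-0.1,0],4.8],
    [[0,0,0],[0.06,0,0],4.8],
    [[0,0,0],[0.06,0,0],4.8],
    [[0,0,0],[0,0,0],4.8],
    [[0,0,0],[0,0,0],4.8]
  ]
}}

```text
clock: 12.87
tool_pos: [0.4767, 0.0303, 0.0607]
eef_rot: [0.707, -0.013, -0.707, -0.013]
contact_force: [0.1, 0.8, 2.7]
opening: 0.634
```

Contact is at 2.7 N. I'll release and rise clear of the slider and posts.

Call:
{"fn": "drive_tool", "kwargs": {
  "deltas": [
    [[0,0,0],[0,0,0],6],
    [[0,0,0],[0,0,0],6.6],
    [[0,0,0],[0,0,0],7.2],
    [[0,0,0],[0,0,0],7.2],
    [[0,0,0],[0,0,0],7.2],
    [[0,0,0],[-0.5,0,0],7.2],
    [[0,0,0],[-2,0,0],7.2],
    [[0,0,0],[-3,0,0],7.2],
    [[0,0,0],[-3.5,0,0],7.2],
    [[0,0,0],[-3.5,0,0],7.2],
    [[0,0,0],[-3.5,0,0],7.2],
    [[0,0,0],[0,0,0],7.2]
  ]
}}

```text
clock: 13.87
tool_pos: [0.4797, 0.0302, 0.2262]
eef_rot: [0.711, -0.013, -0.703, -0.014]
contact_force: [-0.4, -0.1, -1.4]
opening: 0.82
```

Run:
```python
from h import *
d=snap('wrist');save(d,'w6.png');s=d['s'];M=R.from_quat(s['eef_rot']).as_matrix();print(s['tool_pos'],M.round(3).tolist())
print('cast ctr proj',proj(d,[.4765,.0305,.066]),'tag',proj(d,[.6711,.0961,.078]),'slider top',proj(d,[.6233,-.0766,.14]))
print('delta above slider',(M.T@(np.array([.6233,-.0760,.22])-s['tool_pos'])*100).round(2))
```

```text
[0.47971181 0.03015277 0.22622966] [[0.011, -0.038, -0.999], [0.001, -0.999, 0.038], [-1.0, -0.002, -0.011]]
cast ctr proj (np.float64(319.7578905075641), np.float64(222.26025871581356)) tag (np.float64(188.91339949203115), np.float64(-105.40999588808117)) slider top (np.float64(546.5215531939639), np.float64(-61.994840119787824))
delta above slider [  0.77  10.06 -14.74]
```

View pics/w6.png

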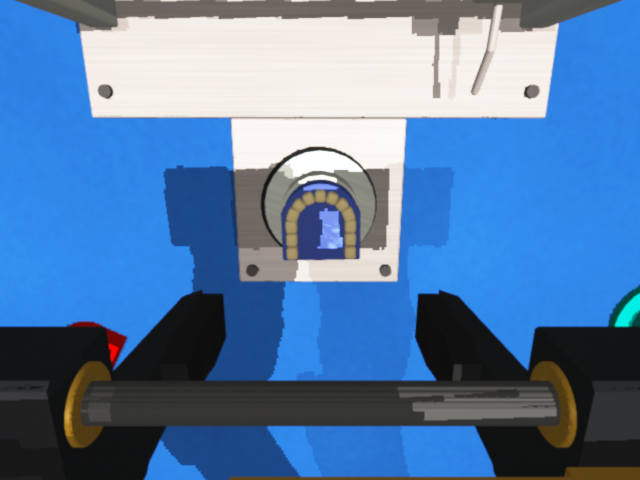

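The cast base covers columns 284–360 and rows 181–259, so its centre is about (322,220). The expected projection was (320,222), so it is centred and facing the bar. Now the slider.

Call:
{"fn": "drive_tool", "kwargs": {
  "deltas": [
    [[0,0,0],[0,1,-1.5],5],
    [[0,0,0],[0,2,-3],5],
    [[0,0,0],[0,2,-3],5],
    [[0,0,0],[0,2,-3],5],
    [[0,0,0],[0,2,-2.7],5],
    [[0,0,0],[0,1,-1.5],5],
    [[0,0,0],[0,0,0],5],
    [[0,0,0],[0,0,0],5],
    [[0,0,0],[0,0,0],5]
  ]
}}

```text
clock: 14.67
tool_pos: [0.6181, -0.074, 0.2193]
eef_rot: [-0.706, 0.012, 0.708, 0.013]
contact_force: [0.3, -0.1, 0.7]
opening: 0.569
```

Run:
```python
from h import *
d=snap('wrist');save(d,'w7.png');s=d['s'];M=R.from_quat(s['eef_rot']).as_matrix();print(s['tool_pos'],s['opening'],M.round(3).tolist())
print('tag',proj(d,[.6711,.0961,.078]),'slider top',proj(d,[.6233,-.0766,.14]))
```

```text
[ 0.61809077 -0.07403484  0.21933811] 0.5690933507820642 [[-0.003, -0.036, -0.999], [0.001, -0.999, 0.036], [-1.0, -0.001, 0.003]]
tag (np.float64(48.31193609521483), np.float64(150.497843149942)) slider top (np.float64(324.32807150624194), np.float64(243.69715254371874))
```

View pics/w7.png

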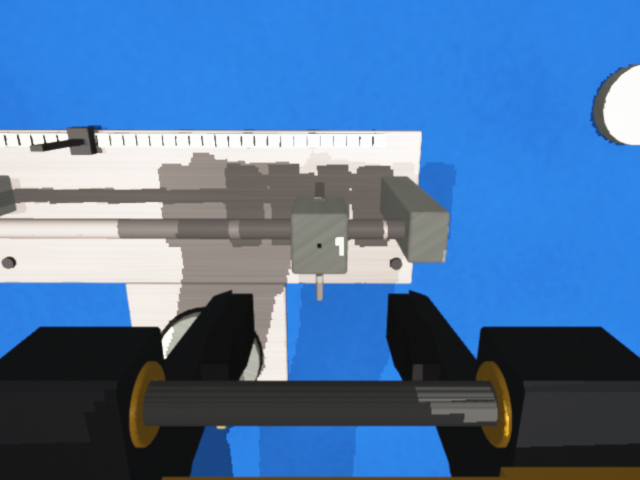

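The block's top-centre dot is at (319,245) and its front-edge corners are at (291,273) and (347,273). The post's near face is at column 407. The tag's foot is at (82,140) and its tip is at about (33,148), leaning outward through perspective.

Run:
```python
from h import *
d=snap('wrist');s=d['s'];M=R.from_quat(s['eef_rot']).as_matrix()
th=np.radians(-2.2);J=np.array([[np.cos(th),-np.sin(th)],[np.sin(th),np.cos(th)]]);pad=np.array([.476,.0315])
def g(n,u,v,z):
    p=ray(d,u,v,z);print(n,p.round(4),'jig',(J.T@(p[:2]-pad)).round(4));return p
c=g('dot',319,245.5,.14);g('f',319,273,.14);g('tagtip',32,148.5,.078);g('foot',82,141,.012);g('foot',82,135,.02);g('postL',407,235,.128);g('postR',448,235,.128);g('strip',319,190,.1)
print('delta',(M.T@(np.array([*c[:2],.132])-s['tool_pos'])*100).round(2))
k=d['color'][120:165,20:110];cv2.imwrite('pics/tag.png',cv2.resize(k,None,fx=8,fy=8,interpolation=0)[:,:,::-1])
```

```text
dot [ 0.6224 -0.0734  0.14  ] jig [ 0.1503 -0.0992]
f [ 0.6068 -0.0729  0.14  ] jig [ 0.1347 -0.0993]
tagtip [0.6727 0.1067 0.078 ] jig [0.1937 0.0827]
foot [0.6718 0.1101 0.012 ] jig [0.1926 0.086 ]
foot [0.6768 0.1048 0.02  ] jig [0.1978 0.081 ]
postL [ 0.6227 -0.1219  0.128 ] jig [ 0.1525 -0.1477]
postR [ 0.6219 -0.1445  0.128 ] jig [ 0.1526 -0.1703]
strip [ 0.644  -0.0741  0.1   ] jig [ 0.172  -0.0991]
delta [ 8.77 -0.03 -0.45]
```

View pics/tag.png

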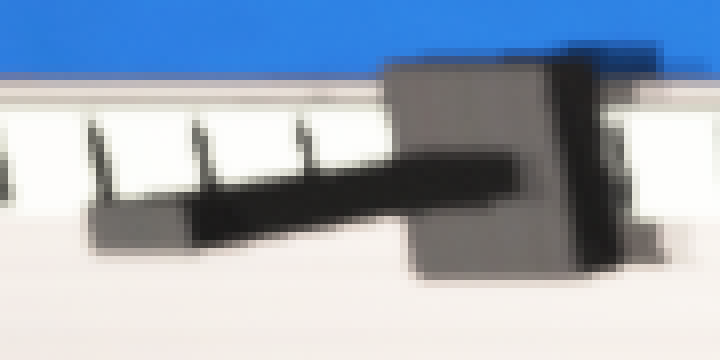

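The tag's top face spans px columns 31–44 at row 148, so its centre is (37.7,148). Both views give a travel of about 175–178 mm. I'll grip the block now and refine near the tag.

Call:
{"fn": "drive_tool", "kwargs": {
  "deltas": [
    [[0,0,0],[1.5,0,-0.45],4.5],
    [[0,0,0],[2,0,0],4.5],
    [[0,0,0],[0,0,0],4.5],
    [[0,0,0],[2,0,0],4.5],
    [[0,0,0],[1.5,0,0],4.5],
    [[0,0,0],[0.9,0,0],4.5],
    [[0,0,0],[0.5,0,0],4.5],
    [[0,0,0],[0.3,0,0],4.5],
    [[0,0,0],[0,0,0],4.5],
    [[0,0,0],[0,0,0],4.5]
  ]
}}

```text
clock: 15.6
tool_pos: [0.6246, -0.0754, 0.1341]
eef_rot: [0.707, -0.013, -0.707, -0.013]
contact_force: [0.1, -0.5, -0.1]
opening: 0.507
```

Call:
{"fn": "drive_tool", "kwargs": {
  "deltas": [
    [[0,0,0],[0,0,0],3.4],
    [[0,0,0],[0,0,0],2.4],
    [[0,0,0],[0,0,0],2.4],
    [[0,0,0],[0,0,0],2.4],
    [[0,0,0],[0,0,0],2.4],
    [[0,0,0],[0,0,0],2.4]
  ],
  "force": 12
}}

```text
clock: 16.1
tool_pos: [0.6247, -0.0749, 0.1342]
eef_rot: [0.707, -0.013, -0.707, -0.013]
contact_force: [-0.3, 2.2, 5.9]
opening: 0.342
```

Call:
{"fn": "drive_tool", "kwargs": {
  "deltas": [
    [[0,0,0],[0,-0.5,0],2.4],
    [[0,0,0],[0,-1.5,0],2.4],
    [[0,0,0],[0,-2,0],2.4],
    [[0,0,0],[0,-2,0],2.4],
    [[0,0,0],[0,-2,0],2.4],
    [[0,0,0],[0,-2,0],2.4],
    [[0,0,0],[0,-2,0],2.4],
    [[0,0,0],[0,-2,0],2.4],
    [[0,0,0],[0,-1.7,0],2.4],
    [[0,0,0],[0,-1.2,0],2.4],
    [[0,0,0],[0,-0.6,0],2.4],
    [[0,0,0],[0,0,0],2.4]
  ]
}}

```text
clock: 17.1
tool_pos: [0.6316, 0.1012, 0.1342]
eef_rot: [0.708, -0.012, -0.706, -0.013]
contact_force: [-0.3, 2.6, 5.4]
opening: 0.34
```

Call:
{"fn": "drive_tool", "kwargs": {
  "deltas": [
    [[0,0,0],[0,0,0],2.4],
    [[0,0,0],[0,0,0],2.4],
    [[0,0,0],[0,0,0],2.4]
  ]
}}

```text
clock: 17.35
tool_pos: [0.6316, 0.101, 0.1342]
eef_rot: [0.708, -0.012, -0.706, -0.014]
contact_force: [0.1, 1.9, 5.1]
opening: 0.345
```

Run:
```python
from h import *
d=snap('wrist');s=d['s'];M=R.from_quat(s['eef_rot']).as_matrix();print(s['tool_pos'],s['contact_force'],s['opening'])
print('tag',proj(d,[.6727,.1025,.078]))
t=snap('top')
a=cv2.resize(d['color'][:300],(640,300));b=cv2.resize(t['color'][185:225,250:350],(640,256),interpolation=2)
cv2.imwrite('pics/w8.png',np.vstack([a,b])[:,:,::-1])
```

```text
[0.63157431 0.10098038 0.13421044] [0.05815304 1.92466802 5.11023038] 0.3448665004289267
tag (np.float64(313.0952269989552), np.float64(184.97978361137672))
```

View pics/w8.png

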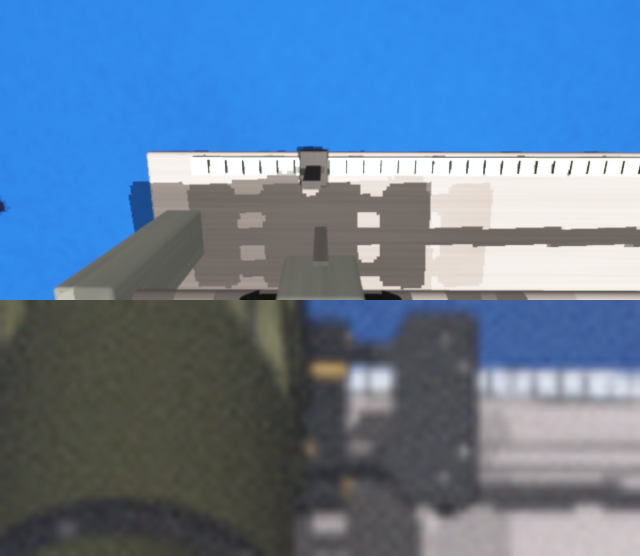

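In the wrist view the tag tip is at about column 312.5 and the block's index strip is at about 320.5, so the block is a few mm short. That was view 12, so everything from here is numeric.

Run:
```python
from h import *
d=snap('wrist');s=d['s'];g=d['color'].max(2).astype(int);print(d['cx'],d['cy'])
for v in range(148,200,4): print(v,g[v,294:332].tolist())
for v in(235,250,258,265,275): print(v,g[v,274:370:1].tolist() if v>262 else g[v,305:336].tolist())
th=np.radians(-2.2);J=np.array([[np.cos(th),-np.sin(th)],[np.sin(th),np.cos(th)]]);pad=np.array([.476,.0315])
for n,u,v,z in(('tip',312.5,184,.078),('foot',313,155,.02),('strip',320.5,250,.1),('blockL',281,258,.14),('blockR',360,258,.14)):
    p=ray(d,u,v,z);print(n,p.round(4),(J.T@(p[:2]-pad)).round(4))
print('TCP',(J.T@(s['tool_pos'][:2]-pad)).round(4))
```

```text
320.0783634522041 235.88843881638374
148 [235, 234, 211, 154, 141, 139, 137, 137, 134, 121, 102, 99, 98, 98, 97, 98, 97, 97, 99, 114, 124, 116, 115, 115, 115, 116, 116, 127, 176, 215, 220, 220, 221, 223, 227, 231, 236, 237]
152 [164, 163, 161, 143, 104, 94, 116, 126, 127, 128, 129, 131, 131, 131, 129, 130, 130, 130, 129, 129, 129, 130, 130, 131, 131, 130, 130, 130, 130, 131, 133, 132, 124, 111, 131, 151, 159, 160]
156 [171, 170, 169, 155, 115, 92, 119, 137, 139, 139, 139, 141, 141, 142, 140, 141, 143, 142, 142, 142, 143, 143, 144, 144, 144, 143, 144, 142, 142, 143, 145, 146, 132, 121, 147, 177, 188, 188]
160 [152, 244, 255, 255, 251, 169, 122, 135, 138, 139, 140, 140, 141, 142, 142, 141, 142, 143, 142, 140, 141, 143, 144, 143, 144, 144, 143, 141, 141, 142, 143, 144, 134, 150, 179, 220, 252, 255]
164 [113, 240, 255, 255, 254, 228, 132, 135, 137, 138, 140, 139, 138, 137, 136, 136, 137, 136, 137, 136, 136, 136, 138, 139, 139, 138, 139, 139, 140, 141, 142, 143, 136, 147, 150, 175, 250, 255]
168 [111, 155, 210, 213, 195, 143, 99, 104, 105, 104, 102, 82, 47, 37, 36, 36, 36, 36, 37, 36, 34,
[... 2331 characters left out ...]
113, 113, 111, 104, 102, 102, 104, 105, 105, 105, 105, 104, 103, 104, 104, 105, 105, 106, 106, 107, 107, 107, 107, 107, 107, 105, 106, 105, 106, 104, 104, 104, 105, 104, 104, 105, 105, 106, 104, 106, 106, 105, 105, 103, 102, 101, 101, 100, 102, 101, 101, 103, 102, 102, 102, 103, 102, 102, 104, 104, 104, 105, 106, 105, 104, 104, 104, 104, 104, 103, 104, 104, 104, 103, 102, 103, 103, 101, 99, 97, 96, 104, 115, 123, 124, 122, 124, 124, 124, 123, 124, 123]
tip [0.6731 0.1027 0.078 ] [0.1943 0.0787]
foot [0.6795 0.1032 0.02  ] [0.2006 0.0795]
strip [0.6493 0.1    0.1   ] [0.1705 0.0751]
blockL [0.6607 0.1122 0.14  ] [0.1815 0.0878]
blockR [0.6598 0.0869 0.14  ] [0.1815 0.0624]
TCP [0.1528 0.0754]
```

The tag is 3.5 mm further along +y than the strip, the block centre and the TCP, which agree with each other. The top view's smaller figure fits its blob being the tag's foot rather than its tip. I'll nudge the block 3.5 mm and check again.

Call:
{"fn": "drive_tool", "kwargs": {
  "deltas": [
    [[0,0,0],[0,-0.2,0],2.4],
    [[0,0,0],[0,-0.15,0],2.4],
    [[0,0,0],[0,0,0],2.4],
    [[0,0,0],[0,0,0],2.4],
    [[0,0,0],[0,0,0],2.4]
  ]
}}

```text
clock: 17.92
tool_pos: [0.6316, 0.1018, 0.1342]
eef_rot: [0.708, -0.014, -0.706, -0.013]
contact_force: [-1.7, -0.5, 5.0]
opening: 0.338
```

```bash
cat > m.py <<'E'
from h import *
d=snap('wrist');s=d['s'];g=d['color'].max(2).astype(float)
th=np.radians(-2.2);J=np.array([[np.cos(th),-np.sin(th)],[np.sin(th),np.cos(th)]]);pad=np.array([.476,.0315])
def mid(v,lo,hi,t):
    k=np.where(g[v,lo:hi]<t)[0]+lo;return k.mean(),len(k)
def jy(u,v,z): return (J.T@(ray(d,u,v,z)[:2]-pad))[1].round(4)
p=[int(x) for x in proj(d,[.6731,.1027,.078])];c=p[0]
for v in(p[1]-14,p[1]-10): u,n=mid(v,c-25,c+25,55);print('tag',u,n,jy(u,v,.078))
p=[int(x) for x in proj(d,[.6493,float(s['tool_pos'][1])-.0007,.1])]
for v in(p[1]-8,p[1]): u,n=mid(v,p[0]-14,p[0]+14,93);print('strip',u,n,jy(u,v,.1))
print('TCP',s['tool_pos'],(J.T@(s['tool_pos'][:2]-pad)).round(4),s['opening'],s['contact_force'].round(2) if hasattr(s['contact_force'],'round') else s['contact_force'])
E
python3 m.py
```

```text
tag 313.0 15 0.0791
tag 313.0 15 0.0791
strip 320.5 12 0.0758
strip 320.0 13 0.076
TCP [0.6316136  0.10183766 0.13419395] [0.1528 0.0763] 0.33842783410379323 [-1.69 -0.52  4.98]
```

The block moved only about 1 mm because friction took up the rest of the command. I'll command more.

Call:
{"fn": "drive_tool", "kwargs": {
  "deltas": [
    [[0,0,0],[0,-0.2,0],2.4],
    [[0,0,0],[0,-0.2,0],2.4],
    [[0,0,0],[0,0,0],2.4],
    [[0,0,0],[0,0,0],2.4],
    [[0,0,0],[0,0,0],2.4]
  ]
}}

```text
clock: 18.38
tool_pos: [0.6317, 0.1057, 0.1342]
eef_rot: [0.708, -0.014, -0.706, -0.013]
contact_force: [-0.5, -1.3, 6.4]
opening: 0.34
```

```bash
python3 m.py
```

```text
tag 321.0 15 0.0794
tag 321.0 15 0.0794
strip 320.0 13 0.0799
strip 320.0 13 0.0799
TCP [0.63174656 0.1057141  0.13417894] [0.1528 0.0801] 0.3395094232688199 [-0.53 -1.28  6.44]
```

Aligned to about 0.5 mm. I'll release, opening only a little at first, and rise.

Call:
{"fn": "drive_tool", "kwargs": {
  "deltas": [
    [[0,0,0],[0,0,0],3.6],
    [[0,0,0],[0,0,0],4.6],
    [[0,0,0],[0,0,0],4.6],
    [[0,0,0],[0,0,0],4.6],
    [[0,0,0],[-0.5,0,0],4.6],
    [[0,0,0],[-1.5,0,0],4.6],
    [[0,0,0],[-2,0,0],4.6],
    [[0,0,0],[-2,0,0],4.6],
    [[0,0,0],[-1,0,0],4.6],
    [[0,0,0],[0,0,0],4.6],
    [[0,0,0],[0,0,0],4.6],
    [[0,0,0],[0,0,0],4.6]
  ]
}}

```text
clock: 19.43
tool_pos: [0.6302, 0.107, 0.2024]
eef_rot: [-0.706, 0.013, 0.708, 0.013]
contact_force: [0.5, -0.6, 0.4]
opening: 0.521
```

Run:
```python
import m
from m import *
p=[int(x) for x in proj(d,[.623+.0065,.106,.14])];print('top centre px expected',p,'tag',proj(d,[.6731,.103,.078]))
v=p[1]-12;print(g[v,p[0]-60:p[0]+60:2].astype(int).tolist())
x,y=p;k=g[y-15:y+15,x-15:x+15];iy,ix=np.unravel_index(k.argmin(),k.shape);print('dot',x-15+ix,y-15+iy,k.min(),jy(x-15+ix,y-15+iy,.14))
tp=[int(q) for q in proj(d,[.6731,.103,.078])]
for v in range(tp[1]-10,tp[1]+4,3):
    kk=np.where(g[v,tp[0]-20:tp[0]+20]<55)[0]+tp[0]-20
    if len(kk):print('tag',v,kk.min(),kk.max(),jy((kk.min()+kk.max())/2,v,.078))
```

```text
tag nan 0 nan
tag 322.5 10 0.0797
strip 322.0 9 0.0801
strip 322.0 9 0.08
TCP [0.6301857  0.1070236  0.20240017] [0.1512 0.0814] 0.5213083201752914 [ 0.5  -0.61  0.39]
top centre px expected [321, 266] tag (np.float64(323.63904378787714), np.float64(160.29400347474652))
[105, 105, 104, 105, 105, 104, 105, 105, 105, 104, 105, 106, 106, 105, 106, 106, 116, 134, 140, 140, 141, 142, 143, 142, 143, 143, 142, 141, 138, 137, 136, 136, 140, 144, 146, 145, 145, 146, 143, 143, 152, 151, 149, 150, 142, 134, 110, 105, 105, 106, 106, 106, 106, 106, 106, 105, 107, 105, 105, 106]
dot 322 266 22.0 0.0802
tag 150 318 327 0.0797
tag 153 317 328 0.0797
tag 156 318 328 0.0794m.py:5: RuntimeWarning: Mean of empty slice.
  k=np.where(g[v,lo:hi]<t)[0]+lo;return k.mean(),len(k)
  ret = ret.dtype.type(ret / rcount)
```

Block dot is at jig y 80.2 mm and the tag is at 79.7 mm. As a last numeric check I'll see whether the cast is still on the stand, using the scene camera, before handing in.

Run:
```python
from h import *
d=snap('scene');h=cv2.cvtColor(d['color'],cv2.COLOR_RGB2HSV).astype(int);p=[int(x) for x in proj(d,[.4765,.0305,.07])];print(p)
x,y=p;k=h[y-30:y+30,x-30:x+30];rgb=d['color'][y-30:y+30,x-30:x+30].astype(int)
ivory=(rgb[...,0]-rgb[...,2]>25)&(k[...,2]>90)
v,u=np.where(ivory);print('ivory',len(u))
if len(u):
    P=np.array([ray(d,a+x-30,b+y-30,.074)[:2] for a,b in zip(u,v)]);print(np.median(P,0),P.min(0),P.max(0))
s=r.get_state();print(s['contact_force'],s['clock'])
```

```text
[351, 245]
ivory 103
[0.47028196 0.0502162 ] [0.44506606 0.00434226] [0.52620086 0.07465495]
[ 0.11981784 -0.26016281 -0.07617667] 19.5333
```

That is ambiguous, because the olive arm mixes into the mask. I'll go back to the viewpoint used right after the cast was placed and compare.

Call:
{"fn": "drive_tool", "kwargs": {
  "deltas": [
    [[0,0,0],[-2.4,0,0],4.6],
    [[0,0,0],[0,1,2],5],
    [[0,0,0],[0,1.5,3],6],
    [[0,0,0],[0,1.5,3],7.2],
    [[0,0,0],[0,1.5,3],7.2],
    [[0,0,0],[0,1.5,2.5],7.2],
    [[0,0,0],[0,0.5,1.2],7.2],
    [[0,0,0],[0,0,0],7.2],
    [[0,0,0],[0,0,0],7.2],
    [[0,0,0],[0,0,0],7.2]
  ]
}}

```text
clock: 20.37
tool_pos: [0.4827, 0.0382, 0.2273]
eef_rot: [0.707, -0.013, -0.706, -0.013]
contact_force: [0.9, -0.2, 0.3]
opening: 0.82
```

Run:
```python
from h import *
d=snap('wrist');print(d['s']['tool_pos'],d['s']['contact_force'])
def look(im,dd):
    x,y=[int(a) for a in proj(dd,[.4765,.0305,.066])]
    rgb=im[y-45:y+45,x-50:x+50].astype(int)
    m=((rgb[...,2]-rgb[...,0]>40)|(rgb[...,0]-rgb[...,2]>30))&(np.hypot(*np.mgrid[-45:45,-50:50])<48)
    m=cv2.morphologyEx(m.astype(np.uint8),cv2.MORPH_OPEN,np.ones((3,3)))
    h=cv2.convexHull(max(cv2.findContours(m,0,1)[0],key=cv2.contourArea))
    P=np.array([ray(dd,q[0][0]+x-50,q[0][1]+y-45,.066)[:2] for q in h]);return P.min(0).round(4),P.max(0).round(4),((P.min(0)+P.max(0))/2).round(4)
print(look(d['color'],d))
```

```text
[0.48274457 0.03824529 0.22734355] [ 0.89856546 -0.22997228  0.28289609]
(array([0.4485, 0.0026]), array([0.5065, 0.0581]), array([0.4775, 0.0304]))
```

The cast outline measures 58 x 55.5 mm and is centred at (0.4775, 0.0304), as placed. Handing in.

```bash
python3 -c "
from plant import r
print(r.finish_job(), r.get_state()['clock'])"
```

```text
the job is handed in; nothing more can be done
the job is handed in; nothing more can be done
```

The job is done and handed in, at about 20 s on the robot's clock. The stand is on the rubber pad, the cast is on the stand with its front teeth facing the bar, and the pointer block is released at the stop tag.

**Last checks**
- **Stand:** about 2 mm from the pad's centre, measured right after I placed it.
- **Cast:** a final look from the wrist camera put its outline at 58 x 55.5 mm, about 2 mm from the stand's measured centre. Its heading follows the gripper's, within about 1° of straight at the bar, and I did not measure it again on the stand.
- **Pointer block:** about 0.5 mm from the tag along the bar, measured after letting go.
- **Gripper:** clear of everything.

**Checks that disagreed or failed**
- **Top camera, tag position:** it put the tag about 4 mm short of the wrist camera's reading. I put this down to picking the tag's foot instead of its tip, and used the wrist reading.
- **Top camera, other positions:** it also differed from the wrist camera by 2–3 mm.
- **Scene camera, cast check:** this was inconclusive because the arm confused the colour mask, so I repeated it with the wrist camera.
- **Bystanders:** I did not measure them again at the end. The arm's path stayed clear of them.

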